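# Roll the grinding jar up the loading ramp into the jar mill and shut its gate

### The job

Load the jar mill: with your fingertips behind the white grinding jar, push it up the steel ramp and over the front roller until it drops home between the two rollers; keep pushing steadily so that it never rolls back or runs free on the ramp, and do not grip it or lift it. Then push the yellow gate bar round behind the jar, fully shut against its stop, and leave it so. Do not disturb the brass weight, the empty glass or the sample jar that stand beside the mill.

Things in the scene. Friction and masses are not known exactly. Their poses are not given: they have to be found in the camera images.
- mill: Bench-top jar mill, fixed on the bench: low grey base, two black rubber rollers, steel loading ramp in front, grey end plates 45 mm high with inner faces at y = +-57 mm. Origin on the bench under the middle between the rollers; z up, x from the ramp's foot towards the rollers (the way the jar must go), y to the left along the roller axles.
- ramp: Loading ramp, steel sheet, slope 0.16 rad. Origin mid-width on its running surface where that plane touches the front roller (mill frame x = -26, z = 33 mm). x points up the slope, y left, z square to the surface. The sheet runs from x = -174 to -6 mm, with side flanges 12 mm high (inner faces y = +-54 mm) and a lip 6 mm high at its foot (x = -173 to -168 mm).
- front_axle (a point): Middle of the front roller's axle, mill frame x = -24, z = 20.8 mm. Both rollers are 25 mm in diameter, 112 mm long and free to turn; the rear axle is at x = +24 mm. A jar whose middle is past the front axle rolls on by itself, 7 mm down into the seat, and stays there.
- seat (a point): Where the jar's middle lies when it is home on both rollers: 55.9 mm above the mill's origin.
- rail (a point): Middle of the steel guard rail behind the rear roller, an 8 mm round bar along y (mill frame x = +38.5, z = 60 mm); its posts are 72 mm high. It stops the jar from passing the rear roller; 4.5 mm clear of the seated jar.
- drive_box (a point): Middle of the top of the mill's blue drive box, 116 mm along x, 82 mm along y, 70 mm high (its dial 81 mm), to the right (-y) of the rollers.
- jar: Closed grinding jar lying across the ramp, 0.36 to 0.59 kg, 98 mm long: slippery white wall of 56 mm diameter, blue lid at +y, and two black rubber bands (60 mm diameter, 14 mm wide, centred at y = -35 and +33 mm) on which it rolls. Origin in its middle; y along its axis, x and z turn as it rolls. It rolls down the ramp if let go; pushing takes 1 to 4 N at the white wall between the bands.
- jar_start (a point): Where the jar's middle lies at the start, resting against the lip at the ramp's foot: x = -150, z = +30 mm in the ramp's frame, which is x = -179, z = 39 mm in the mill's. The jar starts within 2 mm of the ramp's middle line.
- gate_pivot (a point): Upright pivot of the yellow gate, left of the ramp's top: mill frame x = -47, y = +74 mm, 58 mm high (mid-height of the bar); its pin is 72 mm high, on a block 20 x 20 mm.
- gate (a joint): Angle of the yellow gate bar, rad, seen from above anticlockwise. 0 = open stop (the bar points from its pivot towards the ramp's foot, splayed 0.35 rad outwards to the left), 0.35 = parallel to the ramp (mill's -x), 1.92 = shut stop (across the top of the ramp, along the mill's -y, 14 mm clear of the seated jar). Light friction, 0.03 N m: it stays where it is left.
- gate_end (a point): Point on the gate bar's middle line, 130 mm from its pivot and 58 mm above the bench. The bar is 6 mm thick and 15 mm high (50 to 65 mm above the bench), with a round black rubber tip (12 mm) at its end. To shut it, push the side that faces away from the ramp when open; that side faces the ramp's foot when shut.
- weight_1: Brass calibration weight, 22 mm in diameter, 32 mm high, loose, standing on the bench to the right of the ramp. Origin at its foot.
- weighing_glass_1: Empty clear glass cup, 36 mm in diameter, 63 mm high, loose, on the bench to the right of the ramp. Origin at its foot.
- jar_1: Sample jar with a pale screw cap, 42 mm in diameter, 62 mm high, loose, on the bench to the left of the rollers. Origin at its foot.
There are look-alikes about, which are no part of the job. What is shaped like the jar but purple or red is not meant.

How it is judged:
On the way, in this order (a step that is already met when the one before it is completed fails the run):
1. the jar lies home between the two rollers, the gate still open (distance between jar and seat below 0.007 m and linear speed of jar below 0.02 m/s and angle between the y axis of jar and the y axis of mill, either way round below 0.06 rad and value of joint gate below 1.2 rad), for 0.3 s.
2. the gate is shut behind the jar (value of joint gate above 1.82 rad), for 0.1 s.
At the end, for the whole second after the job is handed in: The jar is at rest on both rollers (middle within 7 mm of its seat, axis within 3 degrees of the rollers') and the gate is within 0.1 rad of its shut stop (distance between jar and seat below 0.007 m and linear speed of jar below 0.02 m/s and angle between the y axis of jar and the y axis of mill, either way round below 0.06 rad and value of joint gate above 1.82 rad); the robot touches nothing.
It fails at once if the jar rolls free on the ramp: faster than 0.2 m/s with no finger on it (linear speed of jar above 0.2 m/s and contact force between the fingers and jar below 0.02 N and x of jar in the frame of ramp below -0.012 m).
It fails at once if the jar is lifted more than 10 mm off the ramp (z of jar in the frame of ramp above 0.04 m).
It fails at once if the jar is gripped: touched with the fingers astride it (contact force between the fingers and jar above 0.3 N and horizontal distance between the grasp point and jar below 0.02 m and z of the grasp point in the frame of ramp below 0.068 m).
It fails at once if the brass weight, the empty glass or the sample jar is moved more than 25 mm or tipped (distance of any of weight_1, weighing_glass_1, jar_1 from where it was at the start of the episode above 0.025 m or angle between any of weight_1, weighing_glass_1, jar_1's own z axis and vertical above 0.4 rad).
It also fails if it takes over 54 s, if anything falls off the work surface, if the arm or the gripper's body presses on something with over 40 N, if the wrist force passes 120 N, or if a joint passes its speed limit or range.

### The arm

A 7-joint arm with a two-finger parallel gripper is mounted at the origin on a cart in front of the work surface, level with it; the furniture and walls round the work are solid. World frame = base frame: x ahead of the robot, y to its left, z up, the work surface at z = 0. Lengths are in m, angles in rad, forces in N, time in s.
With the tool pointing down it reaches from about 0.4 to 0.875 m from the base axis. Payload 19.3 kg.
Tool frame: the origin (TCP) lies at the very end of the fingers, on their centre line; the grasp point (between the pads) lies 19 mm behind it; z points along the fingers, y is the line along which they close (so a half turn about z gives the same grasp; the last joint's range is limited). The gripper opens to 85 mm and grips with 20 to 120 N. Pads are 22 mm wide; open, the fingers measure 114 mm over their backs; the gripper's body (76 mm by 85 mm) begins 54 mm behind the grasp point. The pads swing forward as they close: fully open they stand 13 mm farther back than shut.
Start: joints at [-1.359, 0.521, -0.036, 1.599, 0.021, 1.021, -0.113], TCP at [0.174, 0.6, 0.231] pointing down, gripper open.
Joint ranges: [-2.91, 2.91], [-0.3, 2.13], [-1.5, 1.42], [0.17, 2.43], [-1.26, 4.41], [0.16, 1.93], [-2.52, 2.52]. Speed limits (rad/s): [1.89, 1.89, 2.39, 2.39, 3.01, 3.01, 3.01].

### API

Orientations are given as [roll, pitch, yaw] about the fixed x, y, z axes, in that order (R = Rz(yaw) Ry(pitch) Rx(roll)).
In Python, from workcell import bot gives the robot as it stands.
- The arm moves only by the shell command python3 -m crank 'ROWS' [FORCE]. ROWS is a JSON object of lists of equal length, an entry for each row: "travel": the shift along the world's x, y, z in cm, a list of three; "turn": the turn, a rotation vector about the world's x, y, z in degrees, a list of three; "gripper": the closure, from 0 (fully open) to 1 (shut). A call has exactly 5 rows; each row is the pose to reach, as a shift and turn from the pose commanded when the call began; what a row does not reach only later rows make up. A row lasts 1/10 s, in which the tool goes at most 50 mm and 8.59 degrees, less where a joint would pass 70% of its speed; a pose out of reach is approached as far as the arm can. A call with a gripper value outside its range is refused whole. The fingers move at their own pace and stop on an object; FORCE is the grip in N (left out, the last holds). Time passes only in rows, so rows that repeat a pose let the fingers close, or fill a call up. It gives the time, the measured TCP pose, the force, the opening and the grip force at its end, in the units of the state.
- bot.observe(): the state, without advancing time (a new reading comes with each control period).
- bot.grab_frame(name): name is "scene" or "top"; returns a dict with "pixels" (480x640x3 uint8, red, green, blue), "fx", "fy", "cx", "cy" (pixels), "extrinsics" (4x4, takes a point from world to camera coordinates). Camera axes: x right, y down, z forward; pixel columns grow to the right and rows downward; lengths in m; the calibration is good to about 2 mm. A picture is of the moment at which its call begins. There is no depth.
- bot.job_done(): hands the job in; it is judged then, once.
The state is a dict: "clock": time; "qpos": joint angles; "qd": joint speeds; "joint_efforts": joint torques, N m; "position": TCP position; "tool_rot": TCP orientation; "force": force on the tool from outside, world axes, zero at the start; "moment": the same for the moment, N m; "grip_width": finger opening in m; "finger_force": force on a finger pad.
Only numpy, scipy, OpenCV 4.12 (cv2) and the standard library are available. Lean on these libraries where they do the work, as an engineer would, in place of code of your own. Each camera call takes 0.05 s, during which the arm holds its last target. There are 200 camera calls.

## Working session

There is one attempt and no reset: what is moved stays moved. The work goes in short steps, Python scripts to look and compute and a shell command to move; the robot and the scene stay as the last step left them, time stands still between calls to the robot, and variables do not carry over. Pictures are saved under pics/ and viewed, at most 10 in all, crops included, and the job is handed in when it is done.

```bash
ls; mkdir -p pics
cat > h.py <<'E'
import numpy as np,cv2
from workcell import bot
def ray(f,u,v):
    E=np.array(f["extrinsics"]);R=E[:3,:3];t=E[:3,3]
    d=R.T@np.array([(u-f["cx"])/f["fx"],(v-f["cy"])/f["fy"],1]);return -R.T@t,d
def onz(f,u,v,z):
    o,d=ray(f,u,v);return o+d*(z-o[2])/d[2]
def proj(f,p):
    c=np.array(f["extrinsics"])@np.append(p,1);return f["fx"]*c[0]/c[2]+f["cx"],f["fy"]*c[1]/c[2]+f["cy"]
E
python3 - <<'E'
from h import *
import pickle
for n in("scene","top"):
    f=bot.grab_frame(n);pickle.dump(f,open(n+".pkl","wb"));cv2.imwrite(f"pics/{n}0.png",f["pixels"][:,:,::-1])
    print(n,f["fx"],ray(f,320,240))
print(bot.observe())
E
```

```text
pics
scene 601.5534685100951 (array([ 0.33664147, -0.4927336 ,  0.82089074]), array([ 0.27419805,  0.57657669, -0.76973936]))
top 579.4254549988776 (array([0.48232457, 0.10320638, 1.14053   ]), array([ 0.12191951, -0.01928941, -0.9923923 ]))
{'clock': 0.1, 'qpos': array([-1.35919411,  0.5219465 , -0.03634962,  1.59996208,  0.02123623,
        1.02110661, -0.11280526]), 'qd': array([-0.00053182, -0.0027516 , -0.00063773, -0.00235768,  0.00026914,
        0.00055783, -0.00085304]), 'joint_efforts': array([ 3.38341895e-03, -9.28482199e+01,  1.98437534e+00, -3.70526040e+01,
        1.82943768e-02,  5.29278113e-03, -6.73634690e-05]), 'position': array([0.17374873, 0.6000396 , 0.23078401]), 'tool_rot': array([-3.14056040e+00,  9.29903153e-05,  2.85981263e+00]), 'force': array([-0.60622172,  0.31247853, -0.25818775]), 'moment': array([-0.05879732, -0.00915514, -0.03138213]), 'finger_force': 0.0, 'grip_width': 0.08565929070525102}
```

View pics/scene0.png

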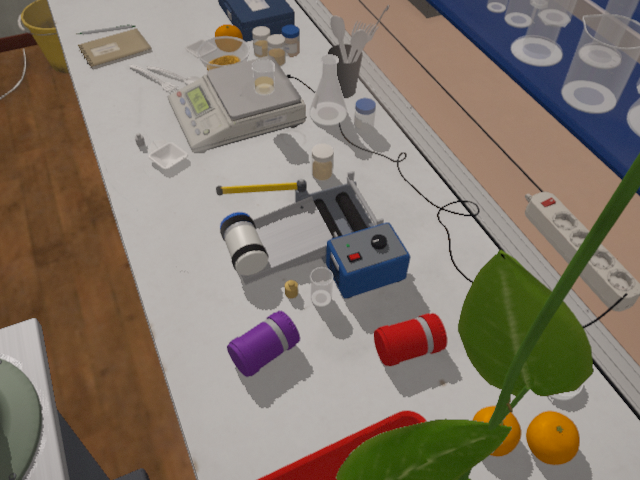

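View pics/top0.png

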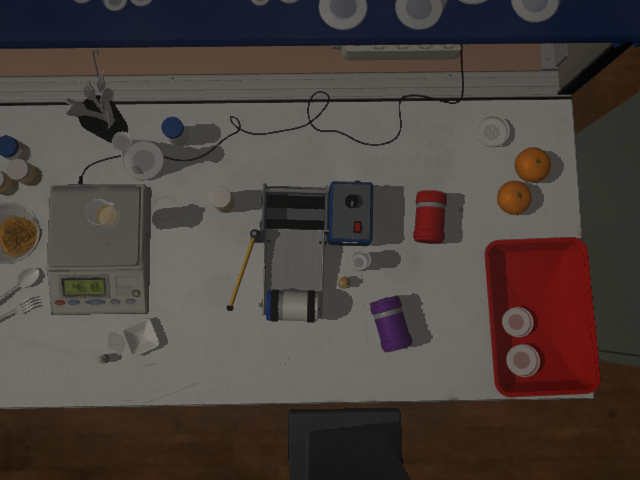

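The scene view shows the white jar with a blue lid at (245,243), the gate from pivot (300,186) to tip (220,190), and the drive box at (368,258). The top view shows the same jar at (292,305), gate pivot (255,233), gate tip (230,308), drive box (351,213), weight (344,282), glass (361,261) and sample jar (221,198). There are three jar-shaped objects: white with blue lid (292,305), purple (391,323) and red (430,216). Only the white one lies on the ramp, so that is the one meant. I'll confirm it in an enlarged crop.

Run:
```python
from h import *
import pickle
f=pickle.load(open("top.pkl","rb"));s=pickle.load(open("scene.pkl","rb"))
im=f["pixels"];c=im[170:335,200:390,::-1]
cv2.imwrite("pics/crop.png",cv2.resize(c,None,fx=3.5,fy=3.5,interpolation=cv2.INTER_CUBIC))
def blobs(f,lo,hi,roi,n):
    hsv=cv2.cvtColor(f["pixels"],cv2.COLOR_RGB2HSV);m=cv2.inRange(hsv,lo,hi);k=np.zeros_like(m);x0,y0,x1,y1=roi;k[y0:y1,x0:x1]=m[y0:y1,x0:x1]
    cs,_=cv2.findContours(k,cv2.RETR_EXTERNAL,cv2.CHAIN_APPROX_NONE);cs=[c for c in cs if cv2.contourArea(c)>15]
    for c in sorted(cs,key=cv2.contourArea)[::-1][:3]: print(n,cv2.contourArea(c),np.round(cv2.boxPoints(cv2.minAreaRect(c)),1).tolist())
    return sorted(cs,key=cv2.contourArea)[::-1]
for g,r1,r2,r3,n in((f,(325,175,380,250),(220,225,262,315),(255,285,325,325),"top"),(s,(320,215,415,300),(205,170,310,200),(215,205,275,280),"scene")):
    blobs(g,(100,120,40),(125,255,255),r1,n+" box")
    b=blobs(g,(18,120,60),(35,255,255),r2,n+" gate")[0].reshape(-1,2).astype(float)
    w=blobs(g,(0,0,120),(180,60,255),r3,n+" white")
    blobs(g,(100,120,40),(125,255,255),r3,n+" lid")
    if n=="top":
        e0=b[b[:,1]>b[:,1].max()-2].mean(0);e1=b[b[:,1]<b[:,1].min()+2].mean(0)
        P,Q=onz(f,*e0,.065),onz(f,*e1,.065);print("gate ends",P,Q,np.linalg.norm(P-Q),np.arctan2(*(P-Q)[1::-1]))
for nm,u,v,z in(("jar",292,305,.065),("pivot",255,233,.07),("tip",230,308,.062),("weight",344,282,.03),("glass",361,261,.05),("s jar",221,198,.06)): print(nm,onz(f,u,v,z))
```

```text
top box 203.0 [[328.0, 182.0], [371.0, 182.0], [371.0, 242.0], [328.0, 242.0]]
top gate 166.0 [[228.3000030517578, 304.79998779296875], [251.1999969482422, 237.39999389648438], [254.3000030517578, 238.39999389648438], [231.39999389648438, 305.79998779296875]]
top lid 91.5 [[264.3999938964844, 318.70001220703125], [266.5, 289.79998779296875], [271.1000061035156, 290.1000061035156], [269.0, 319.1000061035156]]
gate ends [0.49691877 0.24960349 0.065     ] [0.61924086 0.20934424 0.065     ] 0.12877694987872046 2.823634435754638
scene box 1918.0 [[319.0, 293.1000061035156], [327.3999938964844, 239.60000610351562], [409.5, 252.39999389648438], [401.20001220703125, 305.8999938964844]]
scene gate 422.0 [[220.89999389648438, 186.5], [296.79998779296875, 182.1999969482422], [297.20001220703125, 188.89999389648438], [221.3000030517578, 193.3000030517578]]
scene white 3409.0 [[215.0, 205.0], [274.0, 205.0], [274.0, 279.0], [215.0, 279.0]]
scene white 28.5 [[262.0, 274.0], [274.0, 274.0], [274.0, 279.0], [262.0, 279.0]]
scene lid 43.0 [[217.39999389648438, 218.60000610351562], [245.39999389648438, 208.60000610351562], [248.0, 216.0], [220.0, 226.0]]
jar [0.49447865 0.13585778 0.065     ]
pivot [0.62866479 0.20325623 0.07      ]
tip [0.4907312  0.25035887 0.062     ]
weight [0.53711675 0.03697897 0.03      ]
glass [0.57525643 0.00519805 0.05      ]
s jar [0.69779766 0.2683688  0.06      ]
```

View pics/crop.png

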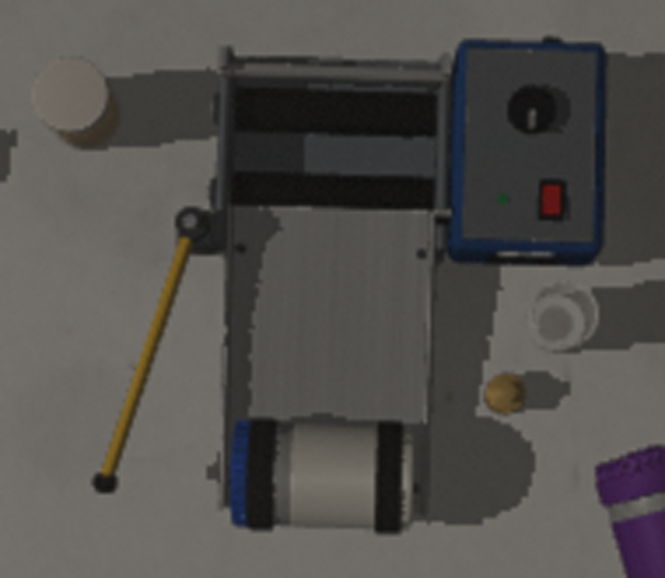

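The crop confirms the white jar with a blue lid and two black bands (crop (262,475) and (390,475)) lying at the ramp's foot. The pivot is at crop (191,223) and the gate tip at (105,483).

Run:
```python
from h import *
import pickle
f=pickle.load(open("top.pkl","rb"));s=pickle.load(open("scene.pkl","rb"))
p=lambda x,y,z:onz(f,200+x/3.5,170+y/3.5,z)
b1,b2=p(262,474.5,.039),p(390,477,.039);print("bands",b1,b2,np.linalg.norm(b1-b2),"axis yaw",np.arctan2(-(b1-b2)[0],(b1-b2)[1]))
a,b=p(235,208,.028),p(437,209,.028);print("roller edge yaw",np.arctan2(-(a-b)[0],(a-b)[1]),np.linalg.norm(a-b))
a,b=p(463,45,.07),p(455,250,.07);print("box yaw",np.arctan2(*(a-b)[1::-1]),np.linalg.norm(a-b))
a,b=p(600,45,.07),p(600,250,.07);print("box yaw",np.arctan2(*(a-b)[1::-1]))
piv=p(191,223,.072);tip=p(105,483,.06);print("piv",piv,"tip",tip,np.linalg.norm((piv-tip)[:2]),np.arctan2(*(tip-piv)[1::-1])-2.79)
for yaw in(.0,.02,.035):
    R=np.array([[np.cos(yaw),-np.sin(yaw)],[np.sin(yaw),np.cos(yaw)]])
    j=(b1+b2)[:2]/2; print(yaw,"origin from jar",j-R@[-.179,-.001],"from pivot",piv[:2]-R@[-.047,.074])
    o=(j-R@[-.179,-.001]+piv[:2]-R@[-.047,.074])/2
    for q in((-.024,.056,.0333),(-.024,-.056,.0333),(.0385,0,.064),(-.047,.074,.072),(-.179,-.033,.069),(-.194,0,.033)):
        P=np.append(o+R@q[:2],q[2]);print(q,np.round(proj(f,P)),np.round((np.array(proj(f,P))-[200,170])*3.5),np.round(proj(s,P)))
```

```text
bands [0.49418699 0.16899201 0.039     ] [0.49181079 0.10000922 0.039     ] 0.06902370313523182 axis yaw -0.03443265120523567
roller edge yaw -0.01875305777818927 0.11184699696842496
box yaw -0.057022869180816504 0.11135560881919916
box yaw -0.027339111882404503
piv [0.62706252 0.20386769 0.072     ] tip [0.49074679 0.25063175 0.06      ] 0.14411403435197945 0.021116560825616304
0.0 origin from jar [0.67199889 0.13550061] from pivot [0.67406252 0.12986769]
(-0.024, 0.056, 0.0333) [264. 225.] [225. 192.] [315. 199.]
(-0.024, -0.056, 0.0333) [322. 224.] [428. 190.] [342. 243.]
(0.0385, 0, 0.064) [293. 190.] [324.  68.] [361. 198.]
(-0.047, 0.074, 0.072) [253. 234.] [186. 225.] [299. 181.]
(-0.179, -0.033, 0.069) [312. 305.] [391. 472.] [250. 248.]
(-0.194, 0, 0.033) [294. 313.] [330. 502.] [236. 251.]
0.02 origin from jar [0.67194309 0.13908017] from pivot [0.67553302 0.13082243]
(-0.024, 0.056, 0.0333) [263. 225.] [222. 193.] [315. 198.]
(-0.024, -0.056, 0.0333) [321. 223.] [425. 186.] [343. 242.]
(0.0385, 0, 0.064) [291. 189.] [318.  67.] [361. 196.]
(-0.047, 0.074, 0.072) [252. 235.] [183. 226.] [299. 180.]
(-0.179, -0.033, 0.069) [312. 304.] [393. 470.] [251. 249.]
(-0.194, 0, 0.033) [295. 313.] [333. 500.] [237. 251.]
0.035 origin from jar [0.67185427 0.14176372] from pivot [0.67662321 0.13155768]
(-0.024, 0.056, 0.0333) [263. 225.] [219. 194.] [314. 198.]
(-0.024, -0.056, 0.0333) [321. 223.] [422. 184.] [343. 241.]
(0.0385, 0, 0.064) [290. 189.] [314.  66.] [360. 195.]
(-0.047, 0.074, 0.072) [252. 235.] [181. 228.] [298. 180.]
(-0.179, -0.033, 0.069) [313. 304.] [395. 467.] [252. 249.]
(-0.194, 0, 0.033) [296. 313.] [335. 499.] [237. 252.]
```

Mill pose: origin at about (0.672, 0.1295), yaw about -0.03. The jar, pivot, roller and drive box edges all agree on this. The jar middle is at (0.493, 0.1345). I'll go behind it now.

```bash
python3 -m crank '{"travel":[[2.2,-4.2,0],[4.4,-8.4,0],[6.6,-12.6,0],[8.8,-16.8,0],[11,-21,0]],"turn":[[0,0,3],[0,0,6],[0,0,9],[0,0,12],[0,0,14.4]],"gripper":[0.85,0.85,0.85,0.85,0.85]}' 20
python3 -m crank '{"travel":[[2.2,-4.2,-1],[4.4,-8.4,-2],[6.6,-12.6,-3],[8.8,-16.8,-4],[11,-21,-5]],"turn":[[0,0,0],[0,0,0],[0,0,0],[0,0,0],[0,0,0]],"gripper":[0.85,0.85,0.85,0.85,0.85]}'
python3 -m crank '{"travel":[[1.8,-2,-1],[3.6,-4.4,-2],[3.6,-4.4,-4],[3.6,-4.4,-5],[3.6,-4.4,-5]],"turn":[[0,0,0],[0,0,0],[0,0,0],[0,0,0],[0,0,0]],"gripper":[0.85,0.85,0.85,0.85,0.85]}'
```

```text
clock: 0.6
position: [0.2843, 0.3884, 0.2311]
tool_rot: [-3.141, -0.0, 3.113]
force: [2.3, -0.1, -0.1]
grip_width: 0.0132
finger_force: 0.0
clock: 1.1
position: [0.3943, 0.1785, 0.181]
tool_rot: [3.141, 0.0, 3.111]
force: [1.6, 1.5, -0.6]
grip_width: 0.0129
finger_force: 0.0
clock: 1.6
position: [0.4289, 0.1364, 0.1302]
tool_rot: [-3.141, -0.002, 3.112]
force: [-0.5, 0.0, -0.4]
grip_width: 0.0127
finger_force: 0.0
```

```bash
python3 -m crank '{"travel":[[0,0,-3],[0,0,-6],[0,0,-8.5],[0,0,-10],[0,0,-10]],"turn":[[0,0,0],[0,0,0],[0,0,0],[0,0,0],[0,0,0]],"gripper":[0.85,0.85,0.85,0.85,0.85]}'
python3 - <<'E'
from h import *
s=bot.grab_frame("scene");t=bot.grab_frame("top")
a=cv2.resize(s["pixels"][150:310,180:420],None,fx=2,fy=2);b=cv2.resize(t["pixels"][170:350,215:375],None,fx=320/180*1.0,fy=320/180)
cv2.imwrite("pics/c1.png",np.hstack([a,b])[:,:,::-1])
E
```

```text
clock: 2.1
position: [0.429, 0.1368, 0.0304]
tool_rot: [-3.141, -0.002, 3.112]
force: [0.2, -0.2, 1.1]
grip_width: 0.013
finger_force: 0.0
```

View pics/c1.png

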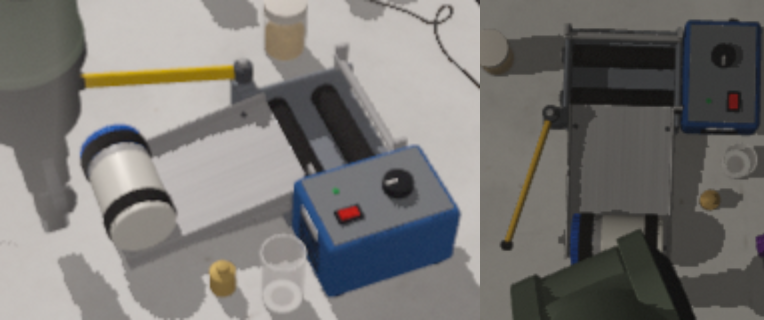

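The fingertips stand behind the white wall between the bands, with jar and gate as before. Starting the push.

```bash
python3 -m crank '{"travel":[[0.8,0,0],[1.3,-0.04,0],[1.8,-0.05,0],[2.2,-0.07,0],[2.6,-0.08,0.05]],"turn":[[0,0,0],[0,0,0],[0,0,0],[0,0,0],[0,0,0]],"gripper":[0.85,0.85,0.85,0.85,0.85]}'
python3 -m crank '{"travel":[[0.4,-0.01,0.06],[0.8,-0.02,0.12],[1.2,-0.04,0.18],[1.6,-0.05,0.25],[2.0,-0.06,0.32]],"turn":[[0,0,0],[0,0,0],[0,0,0],[0,0,0],[0,0,0]],"gripper":[0.85,0.85,0.85,0.85,0.85]}'
python3 - <<'E'
from h import *
s=bot.grab_frame("scene")
cv2.imwrite("pics/c2.png",cv2.resize(s["pixels"][150:310,180:420],None,fx=3,fy=3)[:,:,::-1])
E
```

```text
clock: 2.7
position: [0.4562, 0.1354, 0.0319]
tool_rot: [3.142, 0.0, 3.111]
force: [-5.0, 0.7, 2.9]
grip_width: 0.013
finger_force: 2.7
clock: 3.2
position: [0.4761, 0.1349, 0.035]
tool_rot: [-3.142, -0.0, 3.111]
force: [-2.3, -0.4, 0.8]
grip_width: 0.0126
finger_force: 1.1
```

View pics/c2.png

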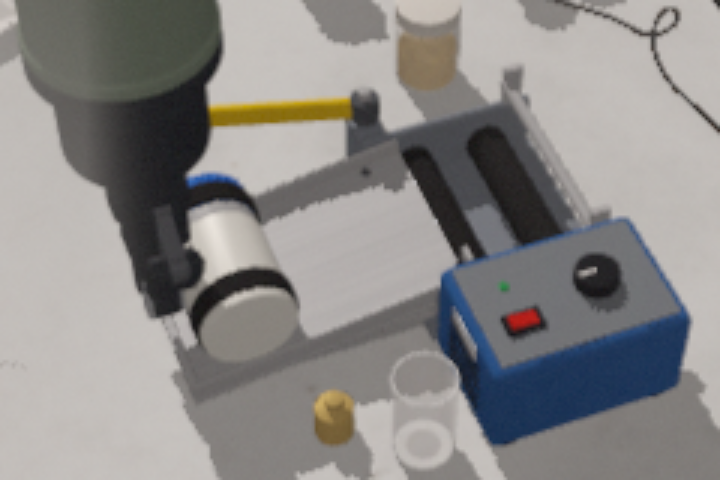

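The jar is rolling up squarely on both fingertips, with the near band at (250,285) and the lid at (210,180). I'll keep the push steady.

```bash
R='"turn":[[0,0,0],[0,0,0],[0,0,0],[0,0,0],[0,0,0]],"gripper":[0.85,0.85,0.85,0.85,0.85]'
python3 -m crank '{"travel":[[0.5,-0.015,0.08],[1.0,-0.03,0.16],[1.5,-0.045,0.24],[2.0,-0.06,0.32],[2.5,-0.075,0.4]],"turn":[[0,0,0],[0,0,0],[0,0,0],[0,0,0],[0,0,0]],"gripper":[0.85,0.85,0.85,0.85,0.85]}'
python3 -m crank '{"travel":[[0.5,-0.015,0.08],[1.0,-0.03,0.16],[1.5,-0.045,0.24],[2.0,-0.06,0.32],[2.5,-0.075,0.4]],"turn":[[0,0,0],[0,0,0],[0,0,0],[0,0,0],[0,0,0]],"gripper":[0.85,0.85,0.85,0.85,0.85]}'
python3 -m crank '{"travel":[[0.5,-0.015,0.08],[1.0,-0.03,0.16],[1.5,-0.045,0.24],[2.0,-0.06,0.32],[2.5,-0.075,0.4]],"turn":[[0,0,0],[0,0,0],[0,0,0],[0,0,0],[0,0,0]],"gripper":[0.85,0.85,0.85,0.85,0.85]}'
python3 - <<'E'
from h import *
s=bot.grab_frame("scene")
cv2.imwrite("pics/c3.png",cv2.resize(s["pixels"][150:310,180:420],None,fx=3,fy=3)[:,:,::-1])
E
```

```text
clock: 3.75
position: [0.5013, 0.1342, 0.0391]
tool_rot: [-3.142, 0.0, 3.111]
force: [-1.9, 0.2, 1.0]
grip_width: 0.0127
finger_force: 1.1
clock: 4.25
position: [0.5262, 0.1334, 0.043]
tool_rot: [-3.142, -0.0, 3.111]
force: [-2.9, -0.3, 2.0]
grip_width: 0.0129
finger_force: 1.1
clock: 4.75
position: [0.5512, 0.1327, 0.0471]
tool_rot: [-3.142, -0.0, 3.111]
force: [-1.8, -0.3, 1.1]
grip_width: 0.0131
finger_force: 1.1
```

View pics/c3.png

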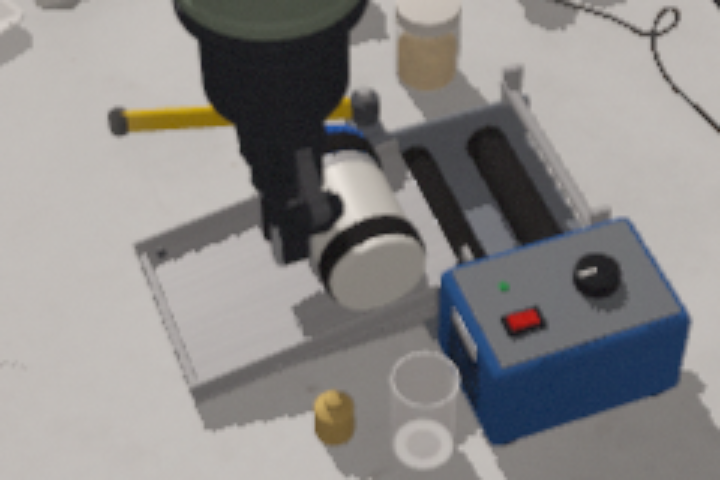

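The jar is square, halfway up, with both fingertips on the wall at (320,210) and the gate untouched. I'll continue over the roller.

```bash
python3 -m crank '{"travel":[[0.5,-0.015,0.08],[1.0,-0.03,0.16],[1.5,-0.045,0.24],[2.0,-0.06,0.32],[2.5,-0.075,0.4]],"turn":[[0,0,0],[0,0,0],[0,0,0],[0,0,0],[0,0,0]],"gripper":[0.85,0.85,0.85,0.85,0.85]}'
python3 -m crank '{"travel":[[0.5,-0.015,0.08],[1.0,-0.03,0.16],[1.4,-0.04,0.22],[1.8,-0.05,0.28],[2.2,-0.065,0.35]],"turn":[[0,0,0],[0,0,0],[0,0,0],[0,0,0],[0,0,0]],"gripper":[0.85,0.85,0.85,0.85,0.85]}'
python3 -m crank '{"travel":[[0.4,-0.01,0.06],[0.8,-0.02,0.12],[1.2,-0.04,0.15],[1.6,-0.05,0.15],[2.0,-0.06,0.15]],"turn":[[0,0,0],[0,0,0],[0,0,0],[0,0,0],[0,0,0]],"gripper":[0.85,0.85,0.85,0.85,0.85]}'
python3 -m crank '{"travel":[[0.4,-0.01,0],[0.6,-0.02,0],[0.6,-0.02,0],[0.6,-0.02,0],[0.6,-0.02,0]],"turn":[[0,0,0],[0,0,0],[0,0,0],[0,0,0],[0,0,0]],"gripper":[0.85,0.85,0.85,0.85,0.85]}'
python3 - <<'E'
from h import *
s=bot.grab_frame("scene")
cv2.imwrite("pics/c4.png",cv2.resize(s["pixels"][150:310,180:420],None,fx=3,fy=3)[:,:,::-1])
E
```

```text
clock: 5.3
position: [0.5762, 0.1319, 0.0511]
tool_rot: [-3.142, 0.0, 3.111]
force: [-1.5, -0.6, 1.0]
grip_width: 0.0128
finger_force: 1.1
clock: 5.8
position: [0.5981, 0.1313, 0.0545]
tool_rot: [-3.142, -0.0, 3.111]
force: [-1.9, -0.8, 0.6]
grip_width: 0.0128
finger_force: 1.0
clock: 6.3
position: [0.6183, 0.1307, 0.056]
tool_rot: [3.142, 0.0, 3.111]
force: [0.1, 0.2, -0.2]
grip_width: 0.0125
finger_force: 0.0
clock: 6.8
position: [0.6237, 0.1305, 0.056]
tool_rot: [-3.142, -0.0, 3.111]
force: [-0.5, 0.2, -0.6]
grip_width: 0.0126
finger_force: 0.0
```

View pics/c4.png

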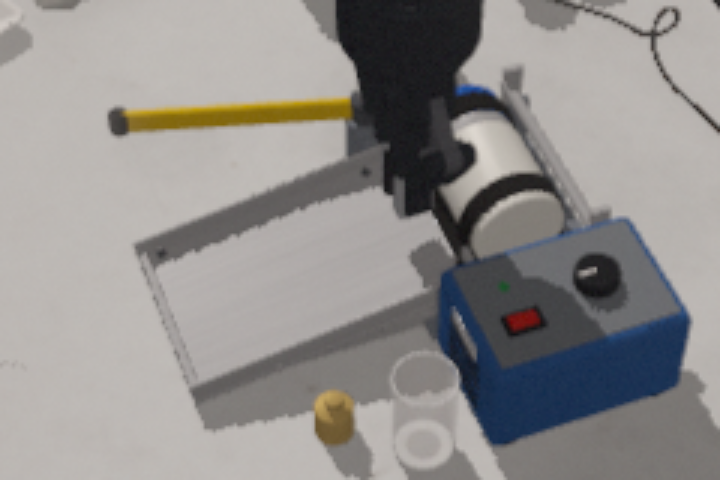

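The jar is home on the rollers, lid at (470,90) and rail behind it, and the fingers carry no load. Next I work out the gate sweep.

```bash
python3 - <<'E'
from h import *
piv=np.array([.627,.2045]);c=np.array([.624,.1305])
print(bot.observe()["position"])
for ph in np.linspace(2.76,4.72,11):
    d=np.array([np.cos(ph),np.sin(ph)]);n=np.array([np.sin(ph),-np.cos(ph)])
    p=piv+.09*d+n*(.003+.011*abs(n[0])+.0145*abs(n[1]))
    print(round(ph-2.76,2),np.round(p,4),"cm from (.55,.275):",np.round((p-[.55,.275])*100,1))
E
python3 -m crank '{"travel":[[-1.5,0,0],[-3,0,2],[-4.5,0,5],[-6,2,9],[-7.4,6,11]],"turn":[[0,0,0],[0,0,0],[0,0,0],[0,0,0],[0,0,0]],"gripper":[0.85,0.85,0.85,1,1]}'
python3 -m crank '{"travel":[[0,4,0],[0,8.45,0],[0,8.45,-3],[0,8.45,-7],[0,8.45,-7.5]],"turn":[[0,0,0],[0,0,0],[0,0,0],[0,0,0],[0,0,0]],"gripper":[1,1,1,1,1]}'
python3 - <<'E'
from h import *
s=bot.grab_frame("scene");t=bot.grab_frame("top")
a=cv2.resize(s["pixels"][130:290,180:420],None,fx=2,fy=2);b=cv2.resize(t["pixels"][170:350,215:375],None,fx=320/180,fy=320/180)
cv2.imwrite("pics/c5.png",np.hstack([a,b])[:,:,::-1])
E
```

```text
[0.62371278 0.13051647 0.05600963]
0.0 [0.5511 0.2571] cm from (.55,.275): [ 0.1 -1.8]
0.2 [0.5421 0.2401] cm from (.55,.275): [-0.8 -3.5]
0.39 [0.5368 0.2212] cm from (.55,.275): [-1.3 -5.4]
0.59 [0.5349 0.2051] cm from (.55,.275): [-1.5 -7. ]
0.78 [0.5361 0.1883] cm from (.55,.275): [-1.4 -8.7]
0.98 [0.5407 0.1713] cm from (.55,.275): [ -0.9 -10.4]
1.18 [0.5489 0.155 ] cm from (.55,.275): [ -0.1 -12. ]
1.37 [0.5608 0.1403] cm from (.55,.275): [  1.1 -13.5]
1.57 [0.576  0.1281] cm from (.55,.275): [  2.6 -14.7]
1.76 [0.5939 0.1192] cm from (.55,.275): [  4.4 -15.6]
1.96 [0.6136 0.1144] cm from (.55,.275): [  6.4 -16.1]
clock: 7.35
position: [0.5505, 0.1884, 0.1691]
tool_rot: [-3.142, 0.003, 3.106]
force: [0.4, 1.0, -0.9]
grip_width: -0.0002
finger_force: 0.0
clock: 7.85
position: [0.5476, 0.2742, 0.0873]
tool_rot: [-3.138, -0.005, 3.112]
force: [-1.1, -0.6, 0.8]
grip_width: 0.0001
finger_force: 0.0
```

View pics/c5.png

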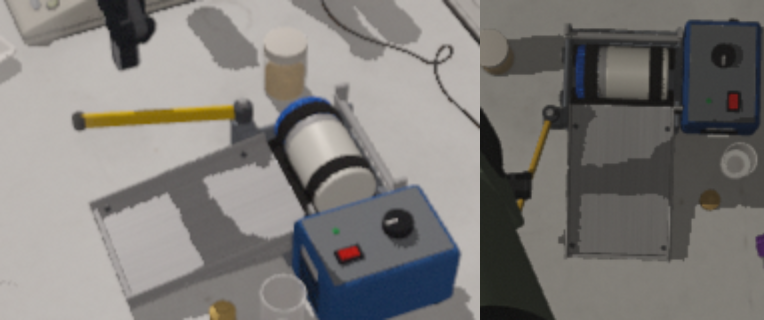

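The jar sits square between the rollers in both views, and the finger (125,65) is beyond the gate on its outer side. I'll lower and sweep.

```bash
python3 -m crank '{"travel":[[0,0,-2],[0,0,-4.1],[0,0,-4.1],[0,0,-4.1],[0.1,-0.8,-4.1]],"turn":[[0,0,0],[0,0,0],[0,0,0],[0,0,0],[0,0,0]],"gripper":[1,1,1,1,1]}'
python3 -m crank '{"travel":[[0,-1.0,0],[-0.5,-1.8,0],[-0.9,-2.7,0],[-1.2,-3.7,0],[-1.4,-4.6,0]],"turn":[[0,0,0],[0,0,0],[0,0,0],[0,0,0],[0,0,0]],"gripper":[1,1,1,1,1]}'
python3 -m crank '{"travel":[[-0.1,-0.8,0],[-0.2,-1.6,0],[-0.1,-2.4,0],[0,-3.3,0],[0.2,-4.2,0]],"turn":[[0,0,0],[0,0,0],[0,0,0],[0,0,0],[0,0,0]],"gripper":[1,1,1,1,1]}'
python3 - <<'E'
from h import *
s=bot.grab_frame("scene");t=bot.grab_frame("top")
a=cv2.resize(s["pixels"][130:290,180:420],None,fx=2,fy=2);b=cv2.resize(t["pixels"][170:350,215:375],None,fx=320/180,fy=320/180)
cv2.imwrite("pics/c6.png",np.hstack([a,b])[:,:,::-1])
E
```

```text
clock: 8.45
position: [0.5515, 0.2681, 0.0519]
tool_rot: [3.14, 0.002, 3.112]
force: [-0.2, 0.9, 0.1]
grip_width: 0.0002
finger_force: 0.0
clock: 8.95
position: [0.5364, 0.22, 0.0501]
tool_rot: [-3.141, -0.0, 3.111]
force: [0.9, 1.1, 0.5]
grip_width: -0.0001
finger_force: 0.2
clock: 9.45
position: [0.5389, 0.1782, 0.05]
tool_rot: [-3.142, -0.0, 3.111]
force: [0.7, 0.7, -0.5]
grip_width: -0.0004
finger_force: 0.2
```

View pics/c6.png

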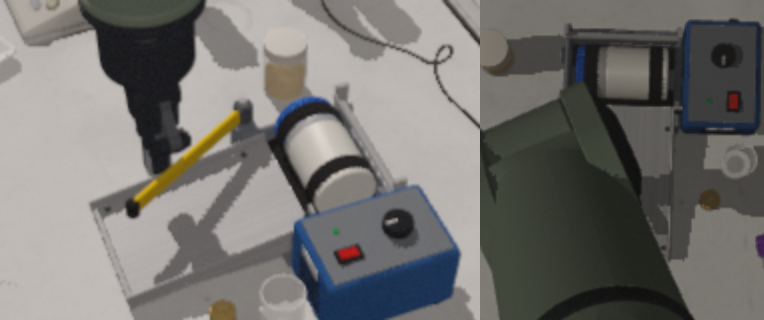

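The finger is carrying the gate bar round, tip now at (133,207). Continuing to the stop.

```bash
python3 -m crank '{"travel":[[0.5,-1.5,0],[1.0,-2.4,0],[1.6,-3.2,0],[2.2,-3.9,0],[3.0,-4.6,0]],"turn":[[0,0,0],[0,0,0],[0,0,0],[0,0,0],[0,0,0]],"gripper":[1,1,1,1,1]}'
python3 -m crank '{"travel":[[0.75,-0.5,0],[1.4,-0.9,0],[2.0,-1.2,0],[2.6,-1.4,0],[3.2,-1.6,0]],"turn":[[0,0,0],[0,0,0],[0,0,0],[0,0,0],[0,0,0]],"gripper":[1,1,1,1,1]}'
python3 -m crank '{"travel":[[0.3,-0.1,0],[0.6,-0.1,0],[0.9,-0.1,0],[1.2,-0.1,0],[1.3,-0.1,0]],"turn":[[0,0,0],[0,0,0],[0,0,0],[0,0,0],[0,0,0]],"gripper":[1,1,1,1,1]}'
```

```text
clock: 10.05
position: [0.5693, 0.1324, 0.05]
tool_rot: [3.142, -0.0, 3.111]
force: [0.2, 0.7, -0.8]
grip_width: 0.0002
finger_force: 0.2
clock: 10.55
position: [0.6012, 0.1171, 0.0499]
tool_rot: [3.142, -0.0, 3.111]
force: [-0.1, 0.5, 0.5]
grip_width: -0.0003
finger_force: 0.2
clock: 11.05
position: [0.6126, 0.1161, 0.0497]
tool_rot: [-3.141, -0.003, 3.111]
force: [-13.0, -0.7, 7.3]
grip_width: -0.0001
finger_force: 6.4
```

The 13 N reaction at x = 0.6126 (predicted 0.6136) means the bar is on its stop. Backing straight off and checking.

```bash
python3 -m crank '{"travel":[[-1,0,0],[-3,0,0],[-6,0,2],[-9,0,6],[-12,0,10]],"turn":[[0,0,0],[0,0,0],[0,0,0],[0,0,0],[0,0,0]],"gripper":[1,1,1,1,1]}'
python3 -m crank '{"travel":[[-3,4,3],[-6,8,5],[-9,12,5],[-9,16,5],[-9,16,5]],"turn":[[0,0,0],[0,0,0],[0,0,0],[0,0,0],[0,0,0]],"gripper":[1,1,1,1,1]}'
python3 - <<'E'
from h import *
s=bot.grab_frame("scene");t=bot.grab_frame("top")
a=cv2.resize(s["pixels"][130:290,180:420],None,fx=2,fy=2);b=cv2.resize(t["pixels"][170:350,215:375],None,fx=320/180,fy=320/180)
cv2.imwrite("pics/c7.png",np.hstack([a,b])[:,:,::-1])
m=cv2.inRange(cv2.cvtColor(t["pixels"],cv2.COLOR_RGB2HSV),(18,120,60),(35,255,255));m[:200]=0;m[262:]=0;m[:,:240]=0;m[:,335:]=0
v,u=np.nonzero(m);k,c=np.polyfit(u,v,1);P,Q=[onz(t,x,k*x+c,.065) for x in(u.min(),u.max())];D=Q-P
print(u.min(),u.max(),P,Q,"gate",np.arctan2(D[1],D[0])%6.283-(np.pi-.35-.03))
E
```

```text
clock: 11.55
position: [0.4918, 0.1159, 0.1505]
tool_rot: [-3.141, -0.001, 3.111]
force: [0.4, 0.7, 1.9]
grip_width: -0.0002
finger_force: 0.0
clock: 12.05
position: [0.4016, 0.2821, 0.2006]
tool_rot: [3.138, 0.001, 3.119]
force: [0.9, -1.7, -0.4]
grip_width: 0.0001
finger_force: 0.0
259 328 [0.62790159 0.19624975 0.065     ] [0.62201516 0.06719644 0.065     ] gate 1.9050301641844092
```

View pics/c7.png

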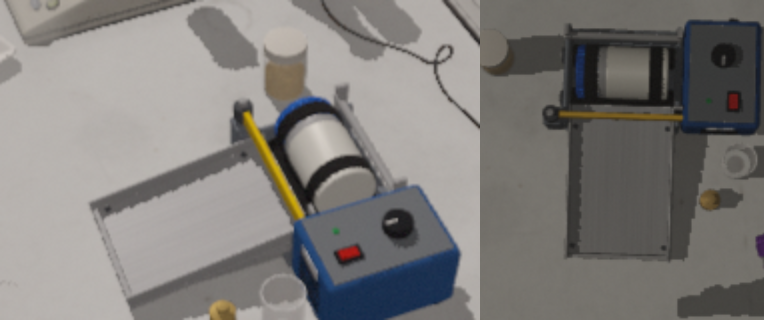

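The gate lies across the ramp's top at 1.905 rad, which is shut. The jar is home, the weight, glass and sample jar haven't moved, and the arm is clear.

```bash
python3 -c "
from workcell import bot
print(bot.job_done())"
```

```text
the job is handed in; nothing more can be done
None
```

The jar lies home between the rollers, the gate is shut against its stop (measured 1.905 rad), the weight, glass and sample jar look undisturbed in the last views, and the job is handed in at about 12 s; no verdict was returned.

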